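Load the edge-paint caddy in reverse order

TASK

Move the four edge-paint bottles from the wooden storage rack into the grey-blue caddy in reverse order, one to a bay, because the caddy will be turned round to face the other side of the bench: the bottle at the left end of the rack goes to the right end of the caddy, the second from the left goes to the second from the right, and so on (left and right as the robot sees them). Keep every bottle upright, and leave each standing flat on the floor of its bay, let go.

Things in the scene. Friction and masses are not known exactly. Their poses are not given: they have to be found in the camera images.
- bottle_red: edge-paint bottle, loose: a straight upright round bottle, 36 mm in diameter and 80 mm tall, white with a red band and a red cap (top 22 mm, 34 mm in diameter), 90 g. Origin at the centre of its underside, z up along it. Can be gripped anywhere along its straight sides.
- bottle_yellow: edge-paint bottle, loose: a straight upright round bottle, 36 mm in diameter and 80 mm tall, white with a yellow band and a yellow cap (top 22 mm, 34 mm in diameter), 90 g. Origin at the centre of its underside, z up along it. Can be gripped anywhere along its straight sides.
- bottle_green: edge-paint bottle, loose: a straight upright round bottle, 36 mm in diameter and 80 mm tall, white with a green band and a green cap (top 22 mm, 34 mm in diameter), 90 g. Origin at the centre of its underside, z up along it. Can be gripped anywhere along its straight sides.
- bottle_blue: edge-paint bottle, loose: a straight upright round bottle, 36 mm in diameter and 80 mm tall, white with a blue band and a blue cap (top 22 mm, 34 mm in diameter), 90 g. Origin at the centre of its underside, z up along it. Can be gripped anywhere along its straight sides.
- swatch_red: fixed red leather swatch, 30 x 42 x 3 mm, lying on the ledge of the storage rack on the robot's side of the red bottle's bay: it shows where that bottle stands at the start. Origin at the centre of its underside; the centre of the bay is 58 mm along its +x axis (away from the robot), and the bottle starts within 5 mm of it.
- swatch_yellow: fixed yellow leather swatch, 30 x 42 x 3 mm, lying on the ledge of the storage rack on the robot's side of the yellow bottle's bay: it shows where that bottle stands at the start. Origin at the centre of its underside; the centre of the bay is 58 mm along its +x axis (away from the robot), and the bottle starts within 5 mm of it.
- swatch_green: fixed green leather swatch, 30 x 42 x 3 mm, lying on the ledge of the storage rack on the robot's side of the green bottle's bay: it shows where that bottle stands at the start. Origin at the centre of its underside; the centre of the bay is 58 mm along its +x axis (away from the robot), and the bottle starts within 5 mm of it.
- swatch_blue: fixed blue leather swatch, 30 x 42 x 3 mm, lying on the ledge of the storage rack on the robot's side of the blue bottle's bay: it shows where that bottle stands at the start. Origin at the centre of its underside; the centre of the bay is 58 mm along its +x axis (away from the robot), and the bottle starts within 5 mm of it.
- rack: storage rack, fixed: a wooden board 110 x 276 x 12 mm with four bays in a row along its y axis, edged by dark ribs whose tops are at z = 22 mm. Origin: centre of its underside; x points away from the robot, y to the robot's left, turned by up to 0.3 rad. Bay centres at y = -96, -32, 32, 96 mm, x = 23 mm; bottles stand at z = 12 mm.
- caddy: caddy, fixed: a low grey-blue steel tray, 68 x 264 mm (300 over its end ears), left or right of the rack, with four empty bays in a row along its y axis. Origin: centre of its underside; x points away from the robot, y to the robot's left, turned by up to 0.3 rad. Bay centres at y = -96, -32, 32, 96 mm, x = 0; each bay 60 x 60 mm inside, floor at z = 6 mm, wall tops at z = 18 mm.
There are look-alikes about, which are no part of the job. There is more than one size of the bottle_blue; the one meant has the size given above.

How it is judged:
By the outcome, as a careful person would: the job done as asked, in the order asked, and still so for the second after the job is handed in, with the robot touching nothing.
It also fails if it takes over 106 s, if anything falls off the work surface, if the arm or the gripper's body presses on something with over 40 N, if the wrist force passes 120 N, or if a joint passes its speed limit or range.

ROBOT

A 6-joint arm with a two-finger parallel gripper is mounted at the origin on the work surface. World frame = base frame: x ahead of the robot, y to its left, z up, the work surface at z = 0. Lengths are in mm, angles in degrees, forces in N, time in s.
With the tool pointing down it reaches from about 300 to 850 mm from the base axis. Payload 4.2 kg.
Tool frame: the origin (TCP) lies at the very end of the fingers, on their centre line; the grasp point (between the pads) lies 19 mm behind it; z points along the fingers, y is the line along which they close (so a half turn about z gives the same grasp; the last joint's range is limited). The gripper opens to 91 mm and grips with 3 to 60 N. Pads are 32 mm wide; open, the fingers measure 118 mm over their backs; the gripper's body (76 mm by 178 mm) begins 60 mm behind the grasp point.
Start: joints at [-69.099, 18.312, 89.639, -0, 72.044, -1.146], TCP at [215.844, -532.968, 213.976] pointing down, gripper open.
Joint ranges: [-177.97, 177.97], [-48.28, 115.42], [12.27, 149.76], [-77.06, 257.06], [2.81, 150.46], [-146.56, 146.56]. Speed limits (degrees/s): [147.25, 147.25, 180, 180, 180, 180].

INTERFACE

Orientations are given as [roll, pitch, yaw] about the fixed x, y, z axes, in that order (R = Rz(yaw) Ry(pitch) Rx(roll)).
In Python, from workcell import * gives the robot as it stands.
- The arm moves only by the tool move_arm, never from a script. Its argument "motion" is a list of rows, each a list of 3 entries, a list of its own where there are three numbers: the finger opening in mm, from 0 to 91.2, then the shift along the world's x, y, z in units of 25 mm (1.0 is 25 mm), then the turn, a rotation vector about the world's x, y, z in units of 4 degrees (1.0 is 4 degrees). In form: [[grip, [x, y, z], [ax, ay, az]], ...]. A call has 1 to 20 rows; each row shifts and turns the commanded pose from where the row before left it; what a row does not reach is not made up. A row lasts 1/12 s, in which the tool goes at most 41.7 mm and 7.16 degrees, less where a joint would pass 70% of its speed; a pose out of reach is approached as far as the arm can. A call with a number of a shift or a turn outside -1 to 1 is refused whole. A call with a gripper value outside its range is refused whole. The fingers move at their own pace and stop on an object; "grip_force" is the grip in N (left out, the last holds). Time passes only in rows, so rows that do not move let the fingers close. It gives the time, the measured TCP pose, the force, the opening and the grip force at its end, in the units of the state.
- state(): the state, without advancing time (a new reading comes with each control period).
- grab_frame(name): name is "scene" or "top"; returns the picture (400x640x3 uint8, blue, green, red); there is no depth.
- camera_info(name): a dict with "fx", "fy", "cx", "cy" (pixels), "rvec" (rotation vector, rad) and "tvec" (3), from world to camera coordinates, as OpenCV has them. Camera axes: x right, y down, z forward; pixel columns grow to the right and rows downward; lengths in mm; the calibration is good to about 2 mm. A picture is of the moment at which its call begins. camera_info takes no time and is no camera call.
- job_done(): hands the job in; it is judged then, once.
The state is a dict: "time_s": time; "qpos": joint angles; "qvel": joint speeds; "effort": joint torques, N m; "ee_pos": TCP position; "ee_rot": TCP orientation; "force": force on the tool from outside, world axes, zero at the start; "torque": the same for the moment, N m; "gripper_width": finger opening in mm; "gripper_force": force on a finger pad.
Only numpy, scipy, OpenCV 4.12 (cv2) and the standard library are available. Lean on these libraries where they do the work, as an engineer would, in place of code of your own. Each camera call takes 0.05 s, during which the arm holds its last target. There are 200 camera calls.

## Working session

There is one attempt and no reset: what is moved stays moved. The work goes in short steps, Python scripts to look and compute and a tool call to move; the robot and the scene stay as the last step left them, time stands still between calls to the robot, and variables do not carry over. Pictures are saved under pics/ and viewed, at most 14 in all, crops included, and the job is handed in when it is done.

Besides the shell and the picture viewer there is one more tool, called after "Request:" as name(argument=value, ...), one argument or row to a line, values as JSON. move_arm: Moves the arm, as the interface text tells. Shifts and turns lie within -1 to 1; 1 stands for 25 mm of shift or 4 degrees of turn. Its arguments: {"type":"object","properties":{"motion":{"type":"array","items":{"type":"array"}},"grip_force":{"type":"number"}},"required":["motion"]}

```bash
mkdir -p pics; ls; python3 - <<'E'
from workcell import *
import cv2
for n in("scene","top"):
    cv2.imwrite(f"pics/{n}0.png",grab_frame(n)); print(n,camera_info(n))
print(state())
E
```

```text
pics
scene {'fx': 393.18212719180906, 'fy': 393.18212719180906, 'cx': 319.5691145254574, 'cy': 210.52406540034622, 'rvec': array([ 0.91458231,  2.58757151, -0.98455093]), 'tvec': array([ 446.44791391, -229.02823644, 1105.38210943])}
top {'fx': 405.05184177609334, 'fy': 405.05184177609334, 'cx': 324.69419210750965, 'cy': 198.76355830733706, 'rvec': array([ 2.18141986, -2.19153236,  0.14804366]), 'tvec': array([-22.29543815, 561.09780305, 785.93776613])}
{'time_s': 0.1, 'qpos': array([-6.91013368e+01,  1.83501398e+01,  8.96977567e+01, -2.55247477e-03,
        7.20441748e+01, -1.14612243e+00]), 'qvel': array([ 0.17386531, -0.09872675, -0.22318836, -0.01045824, -0.10853091,
       -0.12261915]), 'effort': array([ 1.44703823e-03, -4.13333380e+01, -2.32509631e+01,  7.31100468e-02,
        4.21963236e-02, -5.08803964e-05]), 'ee_pos': array([ 215.64521554, -532.55989974,  213.19392598]), 'ee_rot': array([-1.79907899e+02,  5.84768706e-04,  2.20455749e+01]), 'force': array([-1.90811590e-04, -8.51820380e-01, -5.80347899e-01]), 'torque': array([-0.02989885,  0.05357665,  0.01673077]), 'gripper_force': 0.0, 'gripper_width': 90.99403276009951}
```

View pics/scene0.png

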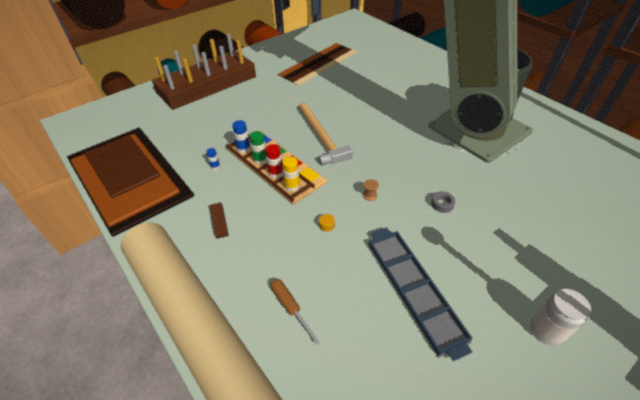

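View pics/top0.png

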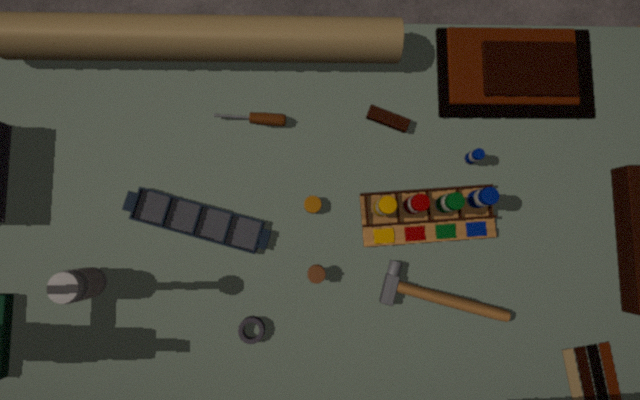

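The top view shows the rack's bottles, left to right (image left is the robot's left, +y): yellow (387,205), red (418,203), green (452,201), blue (485,196). The empty caddy is at (200,220).
Possible mix-ups: the small blue bottle at (475,157) is too small, so I take the blue one in the rack at (485,196). The yellow disc (313,204) and the copper peg (316,273) are not bottles. The swatches (y=230) are fixed.

```bash
cat > h.py <<'E'
import cv2,numpy as np
from workcell import *
def cam(n):
    c=camera_info(n);K=np.array([[c['fx'],0,c['cx']],[0,c['fy'],c['cy']],[0,0,1]]);R=cv2.Rodrigues(c['rvec'])[0];return K,R,np.array(c['tvec']).ravel()
def ray(n,uv,z):
    K,R,t=cam(n);C=-R.T@t;d=R.T@np.linalg.solve(K,[uv[0],uv[1],1]);return C+d*(z-C[2])/d[2]
def proj(n,P):
    K,R,t=cam(n);p=K@(R@np.array(P,float)+t);return p[:2]/p[2]
HUE={'red':[(0,6),(172,180)],'yellow':[(15,32)],'green':[(45,85)],'blue':[(100,125)]}
def blobs(im,col,x0,y0,x1,y1,smin=150,vmin=60,amin=25):
    h=cv2.cvtColor(im,cv2.COLOR_BGR2HSV);m=np.zeros(im.shape[:2],np.uint8)
    for a,b in HUE[col]: m|=cv2.inRange(h,(a,smin,vmin),(b,255,255))
    k=np.zeros_like(m);k[y0:y1,x0:x1]=255;m&=k
    n,l,s,c=cv2.connectedComponentsWithStats(m)
    return [(int(s[i,4]),c[i].round(1).tolist(),s[i,:4].tolist()) for i in range(1,n) if s[i,4]>=amin]
E
python3 - <<'E'
from h import *
im=cv2.imread("pics/top0.png")
K,R,t=cam("top");print("C",-R.T@t)
for c in HUE:
    for b in blobs(im,c,355,140,505,255): print(c,b,"z15",ray("top",b[1],15).round(1)[:2],"z92",ray("top",b[1],92).round(1)[:2])
# caddy outline
h=cv2.cvtColor(im,cv2.COLOR_BGR2HSV);print(h[220,168],h[210,155],h[202,130],h[150,150],h[232,205],h[193,170])
for x in (h[208,155],h[216,186],h[230,246]):print(x)
cr=np.hstack([cv2.resize(im[150:260,355:505],None,fx=2.6,fy=2.6,interpolation=2),cv2.resize(im[150:260,115:275],None,fx=2.5,fy=2.6,interpolation=2)])
cv2.imwrite("pics/crop1.png",cv2.convertScaleAbs(cr,alpha=1.4))
E
```

```text
C [479.67005997   3.8950549  838.40769647]
red (272, [420.2, 202.2], [411, 194, 20, 18]) z15 [ 554.7 -222.2] z92 [ 547.7 -201. ]
red (259, [414.5, 233.2], [405, 226, 20, 15]) z15 [ 491.1 -208.5] z92 [ 490.1 -188.6]
yellow (389, [385.6, 205.0], [372, 194, 26, 24]) z15 [ 549.1 -150.3] z92 [ 542.6 -135.9]
yellow (363, [383.4, 235.3], [372, 226, 24, 19]) z15 [ 487.2 -144.5] z92 [ 486.5 -130.6]
green (219, [455.3, 200.6], [447, 193, 18, 16]) z15 [ 557.8 -295.4] z92 [ 550.5 -267.5]
green (219, [445.3, 230.9], [436, 225, 19, 13]) z15 [ 495.4 -272.3] z92 [ 494.  -246.4]
blue (96, [478.1, 153.7], [472, 149, 13, 10]) z15 [ 656.3 -347.7] z92 [ 639.8 -314.8]
blue (271, [488.6, 195.4], [479, 187, 20, 17]) z15 [ 568.4 -365.8] z92 [ 560.1 -331.2]
blue (231, [475.9, 228.5], [467, 222, 19, 14]) z15 [ 500.  -336.1] z92 [ 498.1 -304.3]
[150  18  29] [20 11 68] [107  65  55] [ 42  25 102] [150  11  69] [50 20 76]
[120   7  70]
[ 0 11 69]
[135  23  67]
```

View pics/crop1.png

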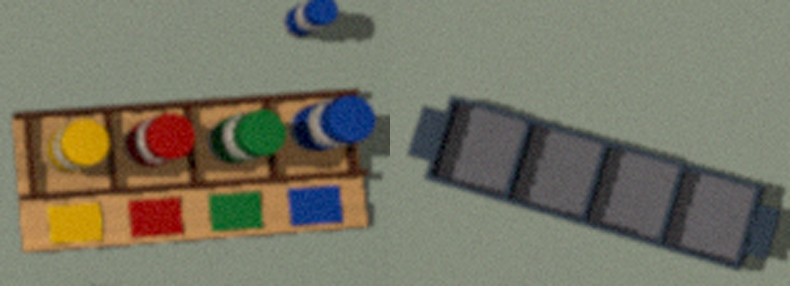

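The crop confirms the four full-size bottles stand behind their matching swatches. The separate blue bottle at the top is clearly smaller. The caddy bays are empty. Next I locate the caddy.

```bash
python3 - <<'E'
from h import *
im=cv2.imread("pics/top0.png");f=cv2.GaussianBlur(im,(3,3),0).astype(int)
m=((f[...,1]-f[...,0])<1.5).astype(np.uint8)*255
k=np.zeros_like(m);k[170:265,110:285]=255;m&=k
m=cv2.morphologyEx(m,cv2.MORPH_OPEN,np.ones((3,3)));m=cv2.morphologyEx(m,cv2.MORPH_CLOSE,np.ones((5,5)))
cs=cv2.findContours(m,0,2)[0];c=max(cs,key=cv2.contourArea)
P=np.array([ray("top",p[0],16)[:2] for p in c],np.float32)
r=cv2.minAreaRect(P);print("outline",r,cv2.contourArea(c))
# floors: low saturation (non-blue), inside the outline
fl=((f.max(2)-f.min(2))<9).astype(np.uint8)*255
fl[cv2.drawContours(np.zeros_like(m),[c],-1,255,-1)==0]=0
fl&=((f.max(2)>55)*255).astype(np.uint8)
fl=cv2.morphologyEx(fl,cv2.MORPH_OPEN,np.ones((5,5)))
n,l,s,ce=cv2.connectedComponentsWithStats(fl)
for i in range(1,n):
    if s[i,4]>100: print("floor",s[i],ray("top",ce[i],6).round(1)[:2])
for nm,cc in zip("yrgb",HUE):pass
for col,box in dict(yellow=(365,185,405,220),red=(405,188,438,218),green=(440,188,470,214),blue=(472,180,505,212)).items():
    b=max(blobs(im,col,*box)); print(col,b)
sc=cv2.imread("pics/scene0.png")
for col in HUE: print("scene",col,[(b,ray("scene",b[1],84).round(1)[:2].tolist(),ray("scene",b[1],15).round(1)[:2].tolist()) for b in blobs(sc,col,225,110,330,205,150,50)])
E
```

```text
outline ((520.9609375, 232.0001220703125), (299.4081115722656, 68.49929809570312), 73.98055267333984) 4654.5
floor [141 192  27  30 603] [547.9 320.9]
floor [172 201  27  30 618] [529.5 258.8]
floor [202 209  28  31 641] [512.6 197. ]
floor [233 217  27  32 656] [494.5 135.3]
yellow (389, [385.6, 205.0], [372, 194, 26, 24])
red (272, [420.2, 202.2], [411, 194, 20, 18])
green (219, [455.3, 200.6], [447, 193, 18, 16])
blue (271, [488.6, 195.4], [479, 187, 20, 17])
scene red [((163, [272.5, 151.4], [266, 145, 14, 14]), [552.5, -199.4], [511.5, -272.2]), ((113, [274.6, 168.8], [266, 164, 16, 10]), [582.7, -146.6], [545.2, -213.2])]
scene yellow [((223, [289.7, 163.6], [282, 155, 17, 18]), [546.3, -139.2], [504.6, -205.0]), ((342, [300.9, 177.6], [281, 167, 39, 21]), [554.2, -86.5], [513.3, -146.1])]
scene green [((143, [256.5, 138.0], [250, 132, 14, 13]), [554.4, -265.8], [513.5, -346.1]), ((84, [258.7, 155.3], [252, 151, 13, 9]), [585.2, -208.2], [547.9, -282.0])]
scene blue [((135, [239.2, 126.8], [233, 121, 13, 13]), [563.6, -331.3], [523.9, -419.3]), ((93, [242.1, 143.9], [235, 139, 14, 10]), [593.2, -268.6], [556.9, -349.3])]
```

Caddy: centre (521,232), yaw −16°. The outline measures 299×68 mm, which matches. First reach goes above the blue bottle at about (561,−332).

Request:
move_arm(
  motion=[
    [72, [0.81, 0.47, 0], [0, 0, 1]],
    [72, [0.81, 0.47, 0], [0, 0, 1]],
    [72, [0.81, 0.47, 0], [0, 0, 1]],
    [72, [0.81, 0.47, 0], [0, 0, 1]],
    [72, [0.81, 0.47, 0], [0, 0, 1]],
    [72, [0.81, 0.47, 0], [0, 0, 1]],
    [72, [0.81, 0.47, 0], [0, 0, 1]],
    [72, [0.81, 0.47, 0], [0, 0, 1]],
    [72, [0.81, 0.47, 0], [0, 0, 1]],
    [72, [0.81, 0.47, 0], [0, 0, 1]],
    [72, [0.81, 0.47, 0], [0, 0, 1]],
    [72, [0.81, 0.47, 0], [0, 0, 1]],
    [72, [0.81, 0.47, 0], [0, 0, 1]],
    [72, [0.81, 0.47, 0], [0, 0, 1]],
    [72, [0.81, 0.47, 0], [0, 0, 1]],
    [72, [0.81, 0.47, 0], [0, 0, 1]],
    [72, [0.81, 0.47, 0], [0, 0, 1]],
    [72, [0, 0, -0.8], [0, 0, 0]],
    [72, [0, 0, -0.8], [0, 0, 0]],
    [72, [0, 0, 0], [0, 0, 0]],
  ],
  grip_force=15,
)

```text
time_s: 1.77
ee_pos: [558.2, -331.4, 169.2]
ee_rot: [-179.6, -0.3, 90.1]
force: [-0.8, -0.2, -0.1]
gripper_width: 72.1
gripper_force: 0.0
```

Request:
move_arm(
  motion=[
    [72, [0.08, 0, 0], [0, 0, 0]],
    [72, [0, 0, 0], [0, 0, 0]],
    [72, [0, 0, 0], [0, 0, 0]],
  ],
)

```text
time_s: 2.02
ee_pos: [562.7, -333.8, 175.4]
ee_rot: [179.9, 0.1, 90.0]
force: [0.4, -0.7, -0.1]
gripper_width: 71.9
gripper_force: 0.0
```

```bash
python3 - <<'E'
from h import *
s=state();print(s['ee_pos'],s['ee_rot'],s['qpos'])
a=grab_frame("top")[120:270,340:520];b=grab_frame("scene")[70:220,180:360]
cv2.imwrite("pics/c2.png",cv2.convertScaleAbs(np.vstack([cv2.resize(a,(360,300)),cv2.resize(b,(360,300))]),alpha=1.4))
E
```

```text
[ 562.65944255 -333.83551057  175.40549621] [1.79875793e+02 7.18115140e-02 9.00262977e+01] [-3.16907199e+01  2.67570594e+01  8.19578028e+01  4.45086808e-03
  7.11417276e+01 -3.17185288e+01]
```

View pics/c2.png

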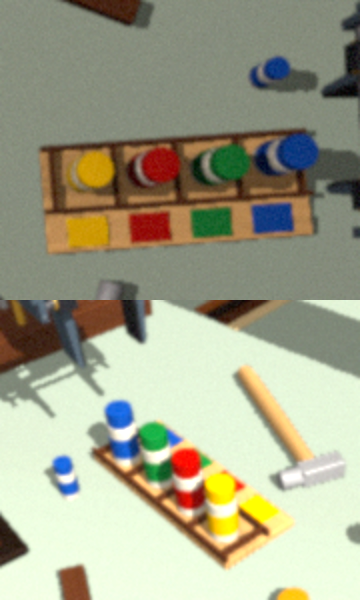

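```bash
python3 - <<'E'
from h import *
for n in("top","scene"):
  im=grab_frame(n)
  for P in [(562.7,-333.8,175.4),(598.7,-333.8,175.4),(526.7,-333.8,175.4)]:
    p=proj(n,P).round().astype(int); print(n,p); cv2.circle(im,tuple(map(int,p)),2,(0,0,255),1)
  im=im[100:280,420:640] if n=="top" else im[20:200,140:360]
  cv2.imwrite(f"pics/{n}3.png",im)
a=np.vstack([cv2.resize(cv2.imread(f"pics/{n}3.png"),(366,300)) for n in("top","scene")])
cv2.imwrite("pics/c3.png",cv2.convertScaleAbs(a,alpha=1.5))
E
```

```text
top [512 188]
top [511 167]
top [513 210]
scene [233  94]
scene [219 100]
scene [246  89]
```

View pics/c3.png

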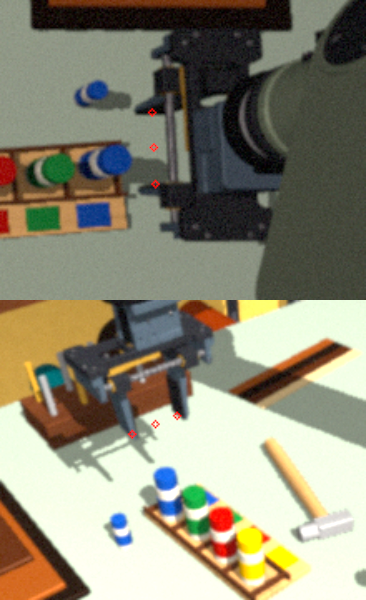

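Projected TCP and pads line up with the fingers, so I descend on blue.

Request:
move_arm(
  motion=[
    [72, [-0.04, 0.05, -0.8], [0, 0, 0]],
    [72, [0, 0, -0.8], [0, 0, 0]],
    [72, [0, 0, -0.8], [0, 0, 0]],
    [72, [0, 0, -0.8], [0, 0, 0]],
    [72, [0, 0, -0.8], [0, 0, 0]],
    [72, [0, 0, -0.8], [0, 0, 0]],
    [72, [0, 0, -0.5], [0, 0, 0]],
    [72, [0, 0, -0.3], [0, 0, 0]],
    [72, [0, 0, 0], [0, 0, 0]],
    [72, [0, 0, 0], [0, 0, 0]],
    [30, [0, 0, 0], [0, 0, 0]],
    [30, [0, 0, 0], [0, 0, 0]],
    [30, [0, 0, 0], [0, 0, 0]],
    [30, [0, 0, 0], [0, 0, 0]],
    [30, [0, 0, 0], [0, 0, 0]],
    [30, [0, 0, 0], [0, 0, 0]],
  ],
  grip_force=15,
)

```text
time_s: 3.55
ee_pos: [561.5, -332.1, 34.4]
ee_rot: [179.9, 0.0, 90.0]
force: [1.2, 0.1, 0.3]
gripper_width: 35.6
gripper_force: 15.0
```

Request:
move_arm(
  motion=[
    [30, [0, 0, 0.4], [0, 0, 0]],
    [30, [0, 0, 0.8], [0, 0, 0]],
    [30, [0, 0, 1], [0, 0, 0]],
    [30, [0, 0, 1], [0, 0, 0]],
    [30, [0, 0, 0.8], [0, 0, 0]],
    [30, [0, 0, 0.6], [0, 0, 0]],
    [30, [0, 0, 0.4], [0, 0, 0]],
    [30, [0, 0.3, 0], [0, 0, 0]],
    [30, [0, 0.6, 0], [0, 0, 0]],
    [30, [0, 1, 0], [0, 0, 0]],
    [30, [-0.05, 1, 0], [0, 0, 0]],
    [30, [-0.05, 1, 0], [0, 0, 0]],
    [30, [-0.05, 1, 0], [0, 0, 0]],
    [30, [-0.05, 1, 0], [0, 0, 0]],
    [30, [-0.05, 1, 0], [0, 0, 0]],
    [30, [-0.05, 1, 0], [0, 0, 0]],
    [30, [-0.05, 1, 0], [0, 0, 0]],
    [30, [-0.05, 1, 0], [0, 0, 0]],
    [30, [-0.05, 1, 0], [0, 0, 0]],
    [30, [-0.05, 1, 0], [0, 0, 0]],
  ],
)

```text
time_s: 5.22
ee_pos: [546.5, -32.0, 157.3]
ee_rot: [-179.8, -0.0, 90.1]
force: [0.0, -0.1, -1.6]
gripper_width: 35.2
gripper_force: 15.0
```

Request:
move_arm(
  motion=[
    [30, [-0.05, 1, 0], [0, 0, 0]],
    [30, [0, 1, 0], [0, 0, 0]],
    [30, [0, 1, 0], [0, 0, 0]],
    [30, [0, 1, 0], [0, 0, 0]],
    [30, [0, 1, 0], [0, 0, 0]],
    [30, [0, 1, 0], [0, 0, 0]],
    [30, [0, 1, 0], [0, 0, 0]],
    [30, [0, 1, 0], [0, 0, 0]],
    [30, [0, 1, 0], [0, 0, 0]],
    [30, [0, 1, 0], [0, 0, 0]],
    [30, [0, 1, 0], [0, 0, 0]],
    [30, [0, 1, 0], [0, 0, 0]],
    [30, [0, 0.9, 0], [0, 0, 0]],
    [30, [0, 0.7, 0], [0, 0, 0]],
    [30, [0, 0.5, 0], [0, 0, 0]],
    [30, [0, 0.26, 0], [0, 0, 0]],
    [30, [0, 0, 0], [0, 0, 0]],
    [30, [0, 0, 0], [0, 0, 0]],
    [30, [0, 0, 0], [0, 0, 0]],
  ],
)

```text
time_s: 6.8
ee_pos: [547.3, 323.4, 158.9]
ee_rot: [-180.0, 0.0, 90.0]
force: [-0.4, -0.1, -0.6]
gripper_width: 36.0
gripper_force: 15.0
```

Request:
move_arm(
  motion=[
    [30, [0, 0.03, -0.4], [0, 0, 0]],
    [30, [0, 0, -0.8], [0, 0, 0]],
    [30, [0, 0, -0.8], [0, 0, 0]],
    [30, [0, 0, -0.8], [0, 0, 0]],
    [30, [0, 0, -0.8], [0, 0, 0]],
    [30, [0, 0, -0.7], [0, 0, 0]],
    [30, [0, 0, -0.5], [0, 0, 0]],
    [30, [0, 0, -0.28], [0, 0, 0]],
    [30, [0, 0, -0.1], [0, 0, 0]],
    [30, [0, 0, 0], [0, 0, 0]],
    [30, [0, 0, 0], [0, 0, 0]],
  ],
)

```text
time_s: 7.72
ee_pos: [548.0, 325.4, 30.1]
ee_rot: [179.9, -0.1, 90.0]
force: [0.6, 0.3, -0.7]
gripper_width: 35.4
gripper_force: 15.0
```

```bash
python3 - <<'E'
from h import *
a=grab_frame("top")[150:280,100:300];b=grab_frame("scene")[210:370,340:540]
cv2.imwrite("pics/c4.png",cv2.convertScaleAbs(np.vstack([cv2.resize(a,(400,260)),cv2.resize(b,(400,320))]),alpha=1.4))
E
```

```text
(no output)
```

View pics/c4.png

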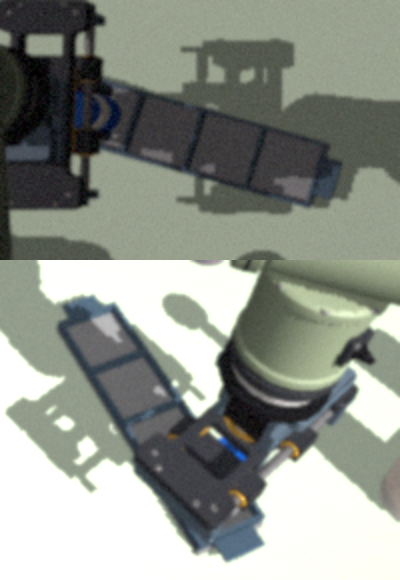

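Request:
move_arm(
  motion=[
    [30, [0, 0, -0.05], [0, 0, 0]],
    [30, [0, 0, 0], [0, 0, 0]],
    [60, [0, 0, 0], [0, 0, 0]],
    [60, [0, 0, 0], [0, 0, 0]],
    [60, [0, 0, 0], [0, 0, 0]],
    [60, [0, 0, 0], [0, 0, 0]],
    [60, [0, 0, 0.4], [0, 0, 0]],
    [60, [0, 0, 0.8], [0, 0, 0]],
    [60, [0, 0, 1], [0, 0, 0]],
    [60, [0, 0, 1], [0, 0, 0]],
    [60, [0, 0, 1], [0, 0, 0]],
    [60, [0, 0, 0.8], [0, 0, 0]],
    [60, [0, -0.5, 0], [0, 0, 0]],
    [60, [0, -1, 0], [0, 0, 0]],
    [60, [0, -1, 0], [0, 0, 0]],
    [60, [0, -1, 0], [0, 0, 0]],
    [60, [0, -1, 0], [0, 0, 0]],
    [60, [0, -1, 0], [0, 0, 0]],
    [60, [0, -1, 0], [0, 0, 0]],
    [60, [0, -1, 0], [0, 0, 0]],
  ],
)

```text
time_s: 9.48
ee_pos: [546.6, 135.9, 152.9]
ee_rot: [-180.0, 0.0, 90.0]
force: [1.2, -0.2, -0.6]
gripper_width: 60.1
gripper_force: 0.0
```

Request:
move_arm(
  motion=[
    [70, [0.05, -1, 0], [0, 0, 0]],
    [70, [0.05, -1, 0], [0, 0, 0]],
    [70, [0.05, -1, 0], [0, 0, 0]],
    [70, [0.05, -1, 0], [0, 0, 0]],
    [70, [0, -1, 0], [0, 0, 0]],
    [70, [0, -1, 0], [0, 0, 0]],
    [70, [0, -1, 0], [0, 0, 0]],
    [70, [0, -1, 0], [0, 0, 0]],
    [70, [0, -1, 0], [0, 0, 0]],
    [70, [0, -1, 0], [0, 0, 0]],
    [70, [0, -1, 0], [0, 0, 0]],
    [70, [0, -1, 0], [0, 0, 0]],
    [70, [0, -1, 0], [0, 0, 0]],
    [70, [0, -1, 0], [0, 0, 0]],
    [70, [0, -1, 0], [0, 0, 0]],
    [70, [0, -0.7, 0], [0, 0, 0]],
    [70, [0, -0.5, 0], [0, 0, 0]],
    [70, [0, 0, 0], [0, 0, 0]],
    [70, [0, 0, 0], [0, 0, 0]],
    [70, [0, 0, 0], [0, 0, 0]],
  ],
)

```text
time_s: 11.15
ee_pos: [552.0, -266.3, 153.1]
ee_rot: [-180.0, -0.1, 90.1]
force: [-0.3, -0.1, 0.5]
gripper_width: 70.0
gripper_force: 0.0
```

```bash
python3 - <<'E'
from h import *
t=grab_frame("top");s=grab_frame("scene")
print(blobs(t,'blue',100,150,300,280),[ray("top",b[1],83).round(1) for b in blobs(t,'blue',100,150,300,280)])
a=t[150:280,100:300];b=s[210:370,340:540]
cv2.imwrite("pics/c5.png",cv2.convertScaleAbs(np.vstack([cv2.resize(a,(400,260)),cv2.resize(b,(400,320))]),alpha=1.4))
E
```

```text
[(266, [137.3, 204.4], [129, 195, 18, 19])] [array([546.1, 322.7,  83. ])]
```

View pics/c5.png

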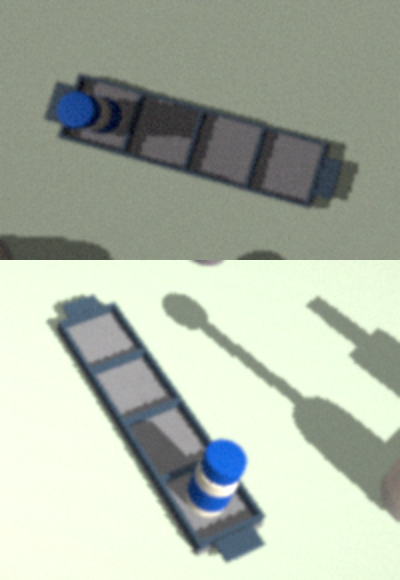

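Blue stands upright in the left end bay, cap near (137,204). Green next.

Request:
move_arm(
  motion=[
    [70, [0.04, -0.06, -0.7], [0, 0, 0]],
    [70, [0, 0, -0.8], [0, 0, 0]],
    [70, [0, 0, -0.8], [0, 0, 0]],
    [70, [0, 0, -0.8], [0, 0, 0]],
    [70, [0, 0, -0.8], [0, 0, 0]],
    [70, [0, 0, -0.5], [0, 0, 0]],
    [70, [0, 0, -0.32], [0, 0, 0]],
    [70, [0, 0, 0], [0, 0, 0]],
    [70, [0, 0, 0], [0, 0, 0]],
    [30, [0, 0, 0], [0, 0, 0]],
    [30, [0, 0, 0], [0, 0, 0]],
    [30, [0, 0, 0], [0, 0, 0]],
    [30, [0, 0, 0], [0, 0, 0]],
    [30, [0, 0, 0], [0, 0, 0]],
    [30, [0, 0, 0], [0, 0, 0]],
  ],
)

```text
time_s: 12.5
ee_pos: [553.4, -268.8, 35.5]
ee_rot: [180.0, 0.0, 90.0]
force: [-0.1, 1.0, 1.4]
gripper_width: 36.0
gripper_force: 15.0
```

Request:
move_arm(
  motion=[
    [30, [0, 0, 0.4], [0, 0, 0]],
    [30, [0, 0, 0.8], [0, 0, 0]],
    [30, [0, 0, 1], [0, 0, 0]],
    [30, [0, 0, 1], [0, 0, 0]],
    [30, [0, 0, 0.8], [0, 0, 0]],
    [30, [0, 0, 0.6], [0, 0, 0]],
    [30, [0, 0, 0.4], [0, 0, 0]],
    [30, [0, 0.3, 0], [0, 0, 0]],
    [30, [0, 0.6, 0], [0, 0, 0]],
    [30, [0, 1, 0], [0, 0, 0]],
    [30, [-0.09, 1, 0], [0, 0, 0]],
    [30, [-0.09, 1, 0], [0, 0, 0]],
    [30, [-0.09, 1, 0], [0, 0, 0]],
    [30, [-0.09, 1, 0], [0, 0, 0]],
    [30, [-0.09, 1, 0], [0, 0, 0]],
    [30, [-0.09, 1, 0], [0, 0, 0]],
    [30, [-0.09, 1, 0], [0, 0, 0]],
    [30, [-0.09, 1, 0], [0, 0, 0]],
    [30, [-0.09, 1, 0], [0, 0, 0]],
    [30, [-0.09, 1, 0], [0, 0, 0]],
  ],
)

```text
time_s: 14.17
ee_pos: [528.7, 31.1, 158.6]
ee_rot: [-179.8, -0.0, 90.1]
force: [0.3, 0.6, -2.3]
gripper_width: 35.8
gripper_force: 15.0
```

Request:
move_arm(
  motion=[
    [30, [-0.04, 1, 0], [0, 0, 0]],
    [30, [0, 1, 0], [0, 0, 0]],
    [30, [0, 1, 0], [0, 0, 0]],
    [30, [0, 1, 0], [0, 0, 0]],
    [30, [0, 1, 0], [0, 0, 0]],
    [30, [0, 1, 0], [0, 0, 0]],
    [30, [0, 1, 0], [0, 0, 0]],
    [30, [0, 0.9, 0], [0, 0, 0]],
    [30, [0, 0.7, 0], [0, 0, 0]],
    [30, [0, 0.5, 0], [0, 0, 0]],
    [30, [0, 0.26, 0], [0, 0, 0]],
    [30, [0, 0, 0], [0, 0, 0]],
    [30, [0, 0, 0], [0, 0, 0]],
    [30, [0, 0, 0], [0, 0, 0]],
  ],
)

```text
time_s: 15.33
ee_pos: [529.6, 261.9, 160.0]
ee_rot: [-180.0, 0.0, 90.0]
force: [-0.2, 0.5, -1.5]
gripper_width: 35.8
gripper_force: 15.0
```

Request:
move_arm(
  motion=[
    [30, [0, 0, -0.4], [0, 0, 0]],
    [30, [0, 0, -0.8], [0, 0, 0]],
    [30, [0, 0, -0.8], [0, 0, 0]],
    [30, [0, 0, -0.8], [0, 0, 0]],
    [30, [0, 0, -0.8], [0, 0, 0]],
    [30, [0, 0, -0.7], [0, 0, 0]],
    [30, [0, 0, -0.5], [0, 0, 0]],
    [30, [0, 0, -0.3], [0, 0, 0]],
    [30, [0, 0, -0.12], [0, 0, 0]],
    [30, [0, 0, 0], [0, 0, 0]],
    [30, [0, 0, 0], [0, 0, 0]],
  ],
)

```text
time_s: 16.25
ee_pos: [530.3, 262.5, 30.0]
ee_rot: [179.9, -0.0, 90.0]
force: [-0.1, -0.7, -1.3]
gripper_width: 35.6
gripper_force: 15.0
```

Request:
move_arm(
  motion=[
    [60, [0, 0, 0], [0, 0, 0]],
    [60, [0, 0, 0], [0, 0, 0]],
    [60, [0, 0, 0], [0, 0, 0]],
    [60, [0, 0, 0], [0, 0, 0]],
    [60, [0, 0, 0.4], [0, 0, 0]],
    [60, [0, 0, 0.8], [0, 0, 0]],
    [60, [0, 0, 1], [0, 0, 0]],
    [60, [0, 0, 1], [0, 0, 0]],
    [60, [0, 0, 1], [0, 0, 0]],
    [60, [0, 0, 0.8], [0, 0, 0]],
    [60, [0, -0.5, 0], [0, 0, 0]],
    [60, [0.09, -1, 0], [0, 0, 0]],
    [60, [0.09, -1, 0], [0, 0, 0]],
    [60, [0.09, -1, 0], [0, 0, 0]],
    [60, [0.09, -1, 0], [0, 0, 0]],
    [60, [0.09, -1, 0], [0, 0, 0]],
    [60, [0.09, -1, 0], [0, 0, 0]],
    [60, [0.09, -1, 0], [0, 0, 0]],
    [60, [0.09, -1, 0], [0, 0, 0]],
    [60, [0.09, -1, 0], [0, 0, 0]],
  ],
)

```text
time_s: 17.92
ee_pos: [549.4, 23.5, 154.4]
ee_rot: [-180.0, 0.0, 90.0]
force: [0.1, -0.2, 0.7]
gripper_width: 60.0
gripper_force: 0.0
```

Request:
move_arm(
  motion=[
    [70, [0, -1, 0], [0, 0, 0]],
    [70, [0, -1, 0], [0, 0, 0]],
    [70, [0, -1, 0], [0, 0, 0]],
    [70, [0, -1, 0], [0, 0, 0]],
    [70, [0, -1, 0], [0, 0, 0]],
    [70, [0, -1, 0], [0, 0, 0]],
    [70, [0, -1, 0], [0, 0, 0]],
    [70, [0, -1, 0], [0, 0, 0]],
    [70, [0, -0.7, 0], [0, 0, 0]],
    [70, [0, -0.38, 0], [0, 0, 0]],
    [70, [0, 0, 0], [0, 0, 0]],
    [70, [0, 0, 0], [0, 0, 0]],
    [70, [0, 0, 0], [0, 0, 0]],
  ],
)

```text
time_s: 19.0
ee_pos: [549.8, -200.7, 154.6]
ee_rot: [-180.0, -0.0, 90.1]
force: [0.0, 0.0, -0.6]
gripper_width: 70.1
gripper_force: 0.0
```

```bash
python3 - <<'E'
from h import *
t=grab_frame("top");s=grab_frame("scene")
for c in('blue','green'):print(c,[(b,ray("top",b[1],83).round(1)) for b in blobs(t,c,100,150,300,280)],blobs(s,c,340,210,540,370))
a=t[150:280,100:300];b=s[210:370,340:540]
cv2.imwrite("pics/c6.png",cv2.convertScaleAbs(np.vstack([cv2.resize(a,(400,260)),cv2.resize(b,(400,320))]),alpha=1.4))
E
```

```text
blue [((269, [137.3, 204.5], [128, 196, 19, 18]), array([545.9, 322.7,  83. ]))] [(371, [451.4, 310.6], [441, 300, 22, 22]), (137, [442.4, 328.9], [434, 319, 21, 16])]
green [((240, [170.1, 213.6], [162, 205, 17, 18]), array([528.8, 262.5,  83. ]))] [(296, [430.5, 280.6], [422, 271, 19, 21]), (97, [424.2, 300.2], [417, 293, 17, 12])]
```

View pics/c6.png

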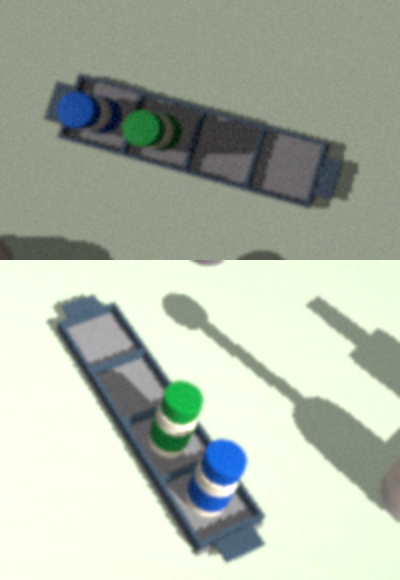

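Green stands upright in the second bay, cap near (170,214), and blue has not moved. Red next.

Request:
move_arm(
  motion=[
    [70, [0, -0.05, -0.7], [0, 0, 0]],
    [70, [0, 0, -0.8], [0, 0, 0]],
    [70, [0, 0, -0.8], [0, 0, 0]],
    [70, [0, 0, -0.8], [0, 0, 0]],
    [70, [0, 0, -0.8], [0, 0, 0]],
    [70, [0, 0, -0.5], [0, 0, 0]],
    [70, [0, 0, -0.36], [0, 0, 0]],
    [70, [0, 0, 0], [0, 0, 0]],
    [70, [0, 0, 0], [0, 0, 0]],
    [30, [0, 0, 0], [0, 0, 0]],
    [30, [0, 0, 0], [0, 0, 0]],
    [30, [0, 0, 0], [0, 0, 0]],
    [30, [0, 0, 0], [0, 0, 0]],
    [30, [0, 0, 0], [0, 0, 0]],
    [30, [0, 0, 0], [0, 0, 0]],
  ],
)

```text
time_s: 20.35
ee_pos: [550.3, -203.1, 36.1]
ee_rot: [180.0, 0.0, 90.0]
force: [-0.3, 0.8, 2.0]
gripper_width: 35.5
gripper_force: 15.0
```

Request:
move_arm(
  motion=[
    [30, [0, 0, 0.4], [0, 0, 0]],
    [30, [0, 0, 0.8], [0, 0, 0]],
    [30, [0, 0, 1], [0, 0, 0]],
    [30, [0, 0, 1], [0, 0, 0]],
    [30, [0, 0, 0.8], [0, 0, 0]],
    [30, [0, 0, 0.6], [0, 0, 0]],
    [30, [0, 0, 0.4], [0, 0, 0]],
    [30, [0, 0.3, 0], [0, 0, 0]],
    [30, [0, 0.6, 0], [0, 0, 0]],
    [30, [0, 1, 0], [0, 0, 0]],
    [30, [-0.15, 1, 0], [0, 0, 0]],
    [30, [-0.15, 1, 0], [0, 0, 0]],
    [30, [-0.15, 1, 0], [0, 0, 0]],
    [30, [-0.15, 1, 0], [0, 0, 0]],
    [30, [-0.15, 1, 0], [0, 0, 0]],
    [30, [-0.15, 1, 0], [0, 0, 0]],
    [30, [-0.15, 1, 0], [0, 0, 0]],
    [30, [-0.15, 1, 0], [0, 0, 0]],
    [30, [-0.15, 1, 0], [0, 0, 0]],
    [30, [-0.15, 1, 0], [0, 0, 0]],
  ],
)

```text
time_s: 22.02
ee_pos: [510.4, 96.7, 159.1]
ee_rot: [-179.8, 0.0, 90.1]
force: [0.1, -0.5, -0.0]
gripper_width: 36.0
gripper_force: 15.0
```

Request:
move_arm(
  motion=[
    [30, [0, 1, 0], [0, 0, 0]],
    [30, [0, 1, 0], [0, 0, 0]],
    [30, [0, 0.9, 0], [0, 0, 0]],
    [30, [0, 0.7, 0], [0, 0, 0]],
    [30, [0, 0.4, 0], [0, 0, 0]],
    [30, [0, 0.25, 0], [0, 0, 0]],
    [30, [0, 0, 0], [0, 0, 0]],
    [30, [0, 0, 0], [0, 0, 0]],
    [30, [0, 0, 0], [0, 0, 0]],
  ],
)

```text
time_s: 22.77
ee_pos: [512.3, 200.0, 160.5]
ee_rot: [-180.0, 0.0, 90.0]
force: [0.2, 0.1, -0.6]
gripper_width: 35.5
gripper_force: 15.0
```

Request:
move_arm(
  motion=[
    [30, [0, 0.02, -0.4], [0, 0, 0]],
    [30, [0, 0, -0.8], [0, 0, 0]],
    [30, [0, 0, -0.8], [0, 0, 0]],
    [30, [0, 0, -0.8], [0, 0, 0]],
    [30, [0, 0, -0.8], [0, 0, 0]],
    [30, [0, 0, -0.7], [0, 0, 0]],
    [30, [0, 0, -0.5], [0, 0, 0]],
    [30, [0, 0, -0.3], [0, 0, 0]],
    [30, [0, 0, -0.12], [0, 0, 0]],
    [30, [0, 0, 0], [0, 0, 0]],
    [30, [0, 0, 0], [0, 0, 0]],
  ],
)

```text
time_s: 23.68
ee_pos: [512.9, 201.0, 30.5]
ee_rot: [179.9, -0.0, 90.0]
force: [0.1, 0.3, -1.1]
gripper_width: 35.7
gripper_force: 15.0
```

Request:
move_arm(
  motion=[
    [60, [0, 0, 0], [0, 0, 0]],
    [60, [0, 0, 0], [0, 0, 0]],
    [60, [0, 0, 0], [0, 0, 0]],
    [60, [0, 0, 0], [0, 0, 0]],
    [60, [0, 0, 0.4], [0, 0, 0]],
    [60, [0, 0, 0.8], [0, 0, 0]],
    [60, [0, 0, 1], [0, 0, 0]],
    [60, [0, 0, 1], [0, 0, 0]],
    [60, [0, 0, 1], [0, 0, 0]],
    [60, [0, 0, 0.8], [0, 0, 0]],
    [60, [0, -0.5, 0], [0, 0, 0]],
    [60, [0.15, -1, 0], [0, 0, 0]],
    [60, [0.15, -1, 0], [0, 0, 0]],
    [60, [0.15, -1, 0], [0, 0, 0]],
    [60, [0.15, -1, 0], [0, 0, 0]],
    [60, [0.15, -1, 0], [0, 0, 0]],
    [60, [0.15, -1, 0], [0, 0, 0]],
    [60, [0.15, -1, 0], [0, 0, 0]],
    [60, [0.15, -1, 0], [0, 0, 0]],
    [60, [0.12, -1, 0], [0, 0, 0]],
  ],
)

```text
time_s: 25.35
ee_pos: [545.0, -38.0, 154.9]
ee_rot: [-180.0, 0.0, 90.0]
force: [0.2, -0.6, -0.3]
gripper_width: 60.1
gripper_force: 0.0
```

Request:
move_arm(
  motion=[
    [70, [0, -1, 0], [0, 0, 0]],
    [70, [0, -1, 0], [0, 0, 0]],
    [70, [0, -1, 0], [0, 0, 0]],
    [70, [0, -0.7, 0], [0, 0, 0]],
    [70, [0, -0.4, 0], [0, 0, 0]],
    [70, [0, 0, 0], [0, 0, 0]],
    [70, [0, 0, 0], [0, 0, 0]],
    [70, [0, 0, 0], [0, 0, 0]],
  ],
)

```text
time_s: 26.02
ee_pos: [545.3, -137.9, 155.1]
ee_rot: [-180.0, -0.0, 90.1]
force: [0.6, 0.5, -0.2]
gripper_width: 69.9
gripper_force: 0.0
```

```bash
python3 - <<'E'
from h import *
t=grab_frame("top");s=grab_frame("scene")
for c in('blue','green','red'):print(c,[(b,ray("top",b[1],83).round(1)) for b in blobs(t,c,100,150,300,280)],blobs(s,c,340,210,540,370))
print(blobs(s,'yellow',225,110,330,205,150,50))
E
```

```text
blue [((265, [137.4, 204.4], [129, 195, 18, 19]), array([546.1, 322.5,  83. ]))] [(368, [451.4, 310.6], [441, 300, 22, 22]), (136, [442.5, 328.9], [434, 319, 21, 16])]
green [((239, [170.1, 213.6], [162, 205, 17, 18]), array([528.8, 262.5,  83. ]))] [(294, [430.5, 280.6], [422, 271, 19, 20]), (97, [424.6, 300.2], [418, 293, 16, 12])]
red [((279, [203.2, 222.7], [194, 214, 19, 18]), array([511.8, 201.6,  83. ]))] [(286, [411.5, 253.8], [403, 245, 18, 19]), (137, [406.1, 272.5], [398, 264, 20, 15])]
[(227, [289.5, 163.6], [281, 156, 18, 17]), (337, [301.0, 177.6], [282, 167, 38, 21])]
```

Red is placed at its bay centre, (512,202). Yellow next.

Request:
move_arm(
  motion=[
    [70, [0, -0.04, -0.7], [0, 0, 0]],
    [70, [0, 0, -0.8], [0, 0, 0]],
    [70, [0, 0, -0.8], [0, 0, 0]],
    [70, [0, 0, -0.8], [0, 0, 0]],
    [70, [0, 0, -0.8], [0, 0, 0]],
    [70, [0, 0, -0.5], [0, 0, 0]],
    [70, [0, 0, -0.4], [0, 0, 0]],
    [70, [0, 0, 0], [0, 0, 0]],
    [70, [0, 0, 0], [0, 0, 0]],
    [30, [0, 0, 0], [0, 0, 0]],
    [30, [0, 0, 0], [0, 0, 0]],
    [30, [0, 0, 0], [0, 0, 0]],
    [30, [0, 0, 0], [0, 0, 0]],
    [30, [0, 0, 0], [0, 0, 0]],
    [30, [0, 0, 0], [0, 0, 0]],
  ],
)

```text
time_s: 27.37
ee_pos: [545.8, -139.8, 35.6]
ee_rot: [179.9, 0.0, 90.0]
force: [-0.1, -0.5, 1.3]
gripper_width: 35.9
gripper_force: 15.0
```

Request:
move_arm(
  motion=[
    [30, [0, 0, 0.4], [0, 0, 0]],
    [30, [0, 0, 0.8], [0, 0, 0]],
    [30, [0, 0, 1], [0, 0, 0]],
    [30, [0, 0, 1], [0, 0, 0]],
    [30, [0, 0, 0.8], [0, 0, 0]],
    [30, [0, 0, 0.6], [0, 0, 0]],
    [30, [0, 0, 0.4], [0, 0, 0]],
    [30, [0, 0.3, 0], [0, 0, 0]],
    [30, [0, 0.6, 0], [0, 0, 0]],
    [30, [-0.25, 1, 0], [0, 0, 0]],
    [30, [-0.25, 1, 0], [0, 0, 0]],
    [30, [-0.25, 1, 0], [0, 0, 0]],
    [30, [-0.25, 1, 0], [0, 0, 0]],
    [30, [-0.25, 1, 0], [0, 0, 0]],
    [30, [-0.25, 1, 0], [0, 0, 0]],
    [30, [-0.25, 1, 0], [0, 0, 0]],
    [30, [-0.25, 1, 0], [0, 0, 0]],
    [30, [-0.05, 1, 0], [0, 0, 0]],
    [30, [0, 0.7, 0], [0, 0, 0]],
    [30, [0, 0.4, 0], [0, 0, 0]],
  ],
)

```text
time_s: 29.03
ee_pos: [493.1, 137.4, 159.2]
ee_rot: [-179.9, -0.0, 90.2]
force: [0.5, -0.3, -1.5]
gripper_width: 35.7
gripper_force: 15.0
```

Request:
move_arm(
  motion=[
    [30, [0, 0.17, 0], [0, 0, 0]],
    [30, [0, 0, 0], [0, 0, 0]],
    [30, [0, 0, 0], [0, 0, 0]],
    [30, [0, 0, 0], [0, 0, 0]],
  ],
)

```text
time_s: 29.37
ee_pos: [494.2, 138.6, 160.0]
ee_rot: [-180.0, 0.0, 90.0]
force: [-0.9, 0.3, -1.4]
gripper_width: 35.7
gripper_force: 15.0
```

Request:
move_arm(
  motion=[
    [30, [0, 0.02, -0.4], [0, 0, 0]],
    [30, [0, 0, -0.8], [0, 0, 0]],
    [30, [0, 0, -0.8], [0, 0, 0]],
    [30, [0, 0, -0.8], [0, 0, 0]],
    [30, [0, 0, -0.8], [0, 0, 0]],
    [30, [0, 0, -0.7], [0, 0, 0]],
    [30, [0, 0, -0.5], [0, 0, 0]],
    [30, [0, 0, -0.3], [0, 0, 0]],
    [30, [0, 0, -0.12], [0, 0, 0]],
    [30, [0, 0, 0], [0, 0, 0]],
    [30, [0, 0, 0], [0, 0, 0]],
  ],
)

```text
time_s: 30.28
ee_pos: [494.7, 139.7, 29.9]
ee_rot: [179.9, -0.0, 90.0]
force: [0.1, 0.3, -1.1]
gripper_width: 35.7
gripper_force: 15.0
```

Request:
move_arm(
  motion=[
    [60, [0, 0, 0], [0, 0, 0]],
    [60, [0, 0, 0], [0, 0, 0]],
    [60, [0, 0, 0], [0, 0, 0]],
    [60, [0, 0, 0], [0, 0, 0]],
    [60, [0, 0, 0.4], [0, 0, 0]],
    [60, [0, 0, 0.8], [0, 0, 0]],
    [60, [0, 0, 1], [0, 0, 0]],
    [60, [0, 0, 1], [0, 0, 0]],
    [60, [0, 0, 1], [0, 0, 0]],
    [60, [0, 0, 1], [0, 0, 0]],
    [60, [0, -1, 0], [0, 0, 0]],
    [60, [0, -1, 0], [0, 0, 0]],
    [60, [0, -1, 0], [0, 0, 0]],
    [60, [0, -1, 0], [0, 0, 0]],
    [60, [0, -1, 0], [0, 0, 0]],
    [60, [0, -1, 0], [0, 0, 0]],
    [60, [0, -1, 0], [0, 0, 0]],
    [60, [0, -1, 0], [0, 0, 0]],
    [60, [0, 0, 0], [0, 0, 0]],
    [60, [0, 0, 0], [0, 0, 0]],
  ],
)

```text
time_s: 31.95
ee_pos: [494.3, -60.8, 160.4]
ee_rot: [179.9, -0.0, 89.9]
force: [-0.3, -0.2, 0.0]
gripper_width: 60.0
gripper_force: 0.0
```

```bash
python3 - <<'E'
from h import *
t=grab_frame("top");s=grab_frame("scene")
for c in HUE:print(c,[ray("top",b[1],83).round(1)[:2] for b in blobs(t,c,100,150,290,280)])
a=t[150:280,100:300];b=s[210:370,340:540]
cv2.imwrite("pics/c7.png",cv2.convertScaleAbs(np.vstack([cv2.resize(a,(400,260)),cv2.resize(b,(400,320))]),alpha=1.4))
E
```

```text
red [array([511.6, 201.5])]
yellow [array([493.4, 139.2])]
green [array([528.8, 262.5])]
blue [array([545.9, 322.9])]
```

View pics/c7.png

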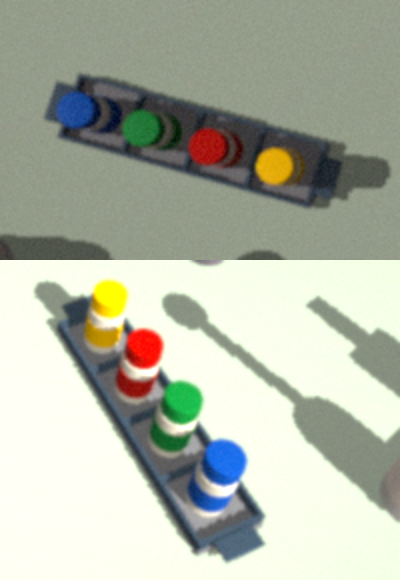

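All four stand upright in their bays, left to right blue, green, red, yellow, and the arm is clear of them.

```bash
python3 -c "
from workcell import *
print(job_done())"
```

```text
the job is handed in; nothing more can be done
None
```

The four bottles are in the caddy in reverse order (left to right: blue, green, red, yellow), upright and released, and the job was handed in at about 32 s; it returned no verdict.

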